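# Key the drive head onto the coil winder

### The arm

A 6-joint arm with a two-finger parallel gripper is mounted at the origin on a cart in front of the work surface, level with it; the furniture and walls round the work are solid. World frame = base frame: x ahead of the robot, y to its left, z up, the work surface at z = 0. Lengths are in mm, angles in rad, forces in N, time in s.
With the tool pointing down it reaches from about 350 to 975 mm from the base axis. Payload 7.1 kg.
Tool frame: the origin (TCP) lies at the very end of the fingers, on their centre line; the grasp point (between the pads) lies 19 mm behind it; z points along the fingers, y is the line along which they close (so a half turn about z gives the same grasp; the last joint's range is limited). The gripper opens to 88 mm and grips with 3 to 60 N. Pads are 20 mm wide; open, the fingers measure 115 mm over their backs; the gripper's body (75 mm by 178 mm) begins 61 mm behind the grasp point.
Start: joints at [1.112, 0.423, 1.63, -0, 1.089, -0.019], TCP at [266.067, 565.52, 222.675] pointing down, gripper open.
Joint ranges: [-3, 3], [-0.9, 2.11], [0.09, 2.58], [-1.31, 4.45], [0.11, 2.69], [-2.54, 2.54]. Speed limits (rad/s): [2.39, 2.39, 3.01, 3.14, 3.14, 3.14].

### API

Orientations are given as a unit quaternion [w, x, y, z].
In Python, from station import monitor, grab_frame, workorder gives the robot as it stands.
- The arm moves only by the tool servo_tool, never from a script. Its argument "commands" is a list of rows, each a list of 3 entries, a list of its own where there are three numbers: the turn, a rotation vector about the world's x, y, z in rad, then the shift along the world's x, y, z in cm, then the opening in per cent of the stroke, from 0 (shut) to 100 (fully open). In form: [[[rx, ry, rz], [tx, ty, tz], grip], ...]. A call has 1 to 8 rows; each row is the pose to reach, as a shift and turn from the pose commanded when the call began; what a row does not reach only later rows make up. A row lasts 1/10 s, in which the tool goes at most 50 mm and 8.59 degrees, less where a joint would pass 70% of its speed; a pose out of reach is approached as far as the arm can. A call with a gripper value outside its range is refused whole. The fingers move at their own pace and stop on an object; the grip force is fixed at half the most. Time passes only in rows, so rows that repeat a pose let the fingers close. It gives the time, the measured TCP pose, the force, the opening and the grip force at its end, in the units of the state.
- monitor.get_obs(): the state, without advancing time (a new reading comes with each control period).
- grab_frame(name): name is "scene" or "top" or "wrist"; returns a dict with "frame" (480x640x3 uint8, blue, green, red), "intrinsics" (3x3 intrinsics, pixels), "xyz" and "orientation" of the camera in the world; the wrist camera has in their place "T_tool_cam" (4x4, takes a point from camera to tool coordinates, whose origin is the TCP and whose axes are the flange's). Camera axes: x right, y up, looking along -z (the intrinsics and any distortion apply to the point x, -y, -z); pixel columns grow to the right and rows downward; lengths in mm; the calibration is good to about 2 mm. A picture is of the moment at which its call begins: read the wrist's pose just before it. There is no depth.
- workorder.finish_job(): hands the job in; it is judged then, once.
The state is a dict: "time_s": time; "joint_pos": joint angles; "joint_velocities": joint speeds; "effort": joint torques, N m; "position": TCP position; "tcp_rot": TCP orientation; "ft_force": force on the tool from outside, world axes, zero at the start; "torque": the same for the moment, N m; "opening": finger opening in mm; "grasp_force": force on a finger pad.
Only numpy, scipy, OpenCV 4.12 (cv2) and the standard library are available. Lean on these libraries where they do the work, as an engineer would, in place of code of your own. Each camera call takes 0.05 s, during which the arm holds its last target. There are 200 camera calls.

### The job

Put the loose drive head on the coil winder's upright spindle and turn it, with only a light touch, until its slot finds the spindle's two drive dogs and it drops fully home. Then turn it clockwise (seen from above) to the winder's stop, so that its grip bar lines up with the two index ribs of the base, and let go. Do not press hard on the winder, and leave the other things where they are.

Things in the scene. Friction and masses are not known exactly. Their poses are not given: they have to be found in the camera images.
- head_grip (a point): Drive head: loose plain aluminium part, 0.24 to 0.4 kg: a round hub 56 mm across and 28 mm high with an upright grip bar on top, 52 mm long, 12 mm thick, 30 mm high. This point: middle of the grip bar, on the hub's axis, 43 mm above the hub's underside, 15 mm above the hub's top face; x along the bar, y across it, z up.
- head_slot (a point): Centre of the same head's flat underside (x along the bar). From here a round blind bore 16 mm across goes up 23 mm, and one straight slot, 10 mm wide and 9 mm deep, runs across the whole underside through the axis, along the direction of the bar. A half turn makes no difference.
- winder_seat (a point): Coil winder: grey base 110 x 110 x 12 mm, fixed to the table, with a round post and an upright steel spindle. This point: on the spindle axis at the top of its flange (52 mm across), 58 mm above the table. Frame of the fixed base: x runs through the two steel index ribs on opposite sides of the post, z up. Fully home, head_slot is here and head_grip 43 mm above.
- dog_top (a point): On the spindle axis, 8 mm above winder_seat, at the height of the drive dogs' tops: two dogs 6 mm wide, 8 mm high, 12 to 23 mm from the axis on opposite sides. The head rests here until its slot meets them (fits within about 4 degrees either way). The frame is the fixed base's, not the dogs'. A round pilot pin, 14 mm across with a coned nose, rises 13 mm above.
- stop_line (a point): On the spindle axis at the table; x is the line of the ribs. The spindle turns stiffly (0.18 N m) and stays where left; its angle is not measured. At the start the line of the dogs stands 23 to 69 degrees anticlockwise, seen from above, of the ribs; it turns clockwise to a fixed stop where dogs, and the bar of a seated head, line up with the ribs.
- coil: Bystander: small spool of copper wire, 58 mm across, 22 mm high, origin under its centre.
- tweeter: Bystander: small round black loudspeaker, 76 mm across, 37 mm high, origin under its centre.
Not all that is in view belongs to the job. There is more than one size of the part that bears head_grip; the job needs the smaller. Of the things that look like the part that bears winder_seat, the larger one is meant.

How it is judged (in metres and radians):
At the end, for the whole second after the job is handed in: The head is fully home on the spindle (head_grip 43 mm, at most 44.8, above winder_seat, within 4 mm of the axis, upright within 0.06 rad), its grip bar within 0.16 rad of the line of the index ribs, released and at rest (z of head_grip in the frame of winder_seat between 0.04 and 0.0448 m and horizontal distance between head_grip and winder_seat below 0.004 m and angle between head_grip's own z axis and vertical below 0.06 rad and angle between the x axis of head_grip and the x axis of winder_seat, either way round below 0.16 rad and linear speed of head below 0.01 m/s); the robot touches nothing.
It fails at once if the head is pressed or forced against the winder with more than 50 N (contact force between head and winder above 50 N).
It fails at once if a bystander (coil or tweeter) is moved by more than 20 mm (distance of any of coil, tweeter from where it was at the start of the episode above 0.02 m).
It also fails if it takes over 51 s, if anything falls off the work surface, if the arm or the gripper's body presses on something with over 40 N, if the wrist force passes 120 N, or if a joint passes its speed limit or range.

## Working session

There is one attempt and no reset: what is moved stays moved. The work goes in short steps, Python scripts to look and compute and a tool call to move; the robot and the scene stay as the last step left them, time stands still between calls to the robot, and variables do not carry over. Pictures are saved under pics/ and viewed, at most 10 in all, crops included, and the job is handed in when it is done.

Besides the shell and the picture viewer there is one more tool, called after "Emit:" by a JSON object that holds its "name" and its "arguments", one argument or row to a line. servo_tool: Moves the arm, as the interface text tells. Its arguments: {"type":"object","properties":{"commands":{"type":"array"}},"required":["commands"]}

```bash
mkdir -p pics; cat > h.py <<'E'
import numpy as np, cv2
from scipy.spatial.transform import Rotation as R
from station import monitor, grab_frame, workorder
def q(w): return R.from_quat([w[1],w[2],w[3],w[0]])
def cam(name):
    o=monitor.get_obs(); f=grab_frame(name); K=np.array(f["intrinsics"])
    if name=="wrist":
        T=np.array(f["T_tool_cam"]); Rt=q(o["tcp_rot"]).as_matrix()
        Rc=Rt@T[:3,:3]; c=Rt@T[:3,3]+np.array(o["position"])
    else: Rc=q(f["orientation"]).as_matrix(); c=np.array(f["xyz"])
    return f["frame"],K,Rc,c,f
def save(name,fn):
    im,K,Rc,c,f=cam(name); cv2.imwrite("pics/%s.png"%fn,im); np.savez("pics/%s.npz"%fn,K=K,R=Rc,c=c); return f
def pt(fn,u,v,z):
    d=np.load("pics/%s.npz"%fn); K=d["K"]; 
    r=np.array([(u-K[0,2])/K[0,0],-(v-K[1,2])/K[1,1],-1]); r=d["R"]@r
    return d["c"]+r*(z-d["c"][2])/r[2]
def px(fn,p):
    d=np.load("pics/%s.npz"%fn); K=d["K"]; x=d["R"].T@(np.array(p)-d["c"])
    return K[0,2]+K[0,0]*x[0]/-x[2], K[1,2]+K[1,1]*-x[1]/-x[2]
E
python3 - <<'E'
from h import *
f=save("top","top1"); print({k:(v if k!="frame" else 0) for k,v in f.items()})
f=save("scene","scene1"); print({k:(v if k!="frame" else 0) for k,v in f.items()})
print(monitor.get_obs())
E
```

```text
{'frame': 0, 'intrinsics': array([[441.56508532,   0.        , 312.36010525],
       [  0.        , 441.56508532, 238.94397401],
       [  0.        ,   0.        ,   1.        ]]), 'xyz': array([390.00514823,  99.77871017, 983.08376252]), 'orientation': array([-0.70350004, -0.06720663,  0.06078201,  0.70489468])}
{'frame': 0, 'intrinsics': array([[550.45797427,   0.        , 324.85932445],
       [  0.        , 550.45797427, 240.18172195],
       [  0.        ,   0.        ,   1.        ]]), 'xyz': array([  19.64497086, -462.32215535,  716.71965328]), 'orientation': array([ 0.83522318,  0.40663358, -0.15249818, -0.33733614])}
{'time_s': 0.1, 'joint_pos': array([ 1.11198897e+00,  4.23760393e-01,  1.63061085e+00, -6.07139447e-08,
        1.08862641e+00, -1.89827191e-02]), 'joint_velocities': array([-5.97784439e-05, -2.58303020e-03, -2.77009659e-03,  2.75256464e-04,
        1.45656372e-03, -6.05986079e-04]), 'effort': array([-1.15542571e-04, -5.45617962e+01, -2.74325198e+01,  6.44352240e-02,
        1.88091741e-02, -1.16736726e-05]), 'position': array([265.85285221, 565.07222145, 221.98302888]), 'tcp_rot': array([-1.66205854e-04,  2.18143986e-01,  9.75916343e-01, -6.82555269e-04]), 'ft_force': array([-0.17604021,  0.17942118,  0.67390845]), 'torque': array([-0.00579625,  0.03289103,  0.03985238]), 'grasp_force': 0.0, 'opening': 87.91884769538368}
```

View pics/top1.png

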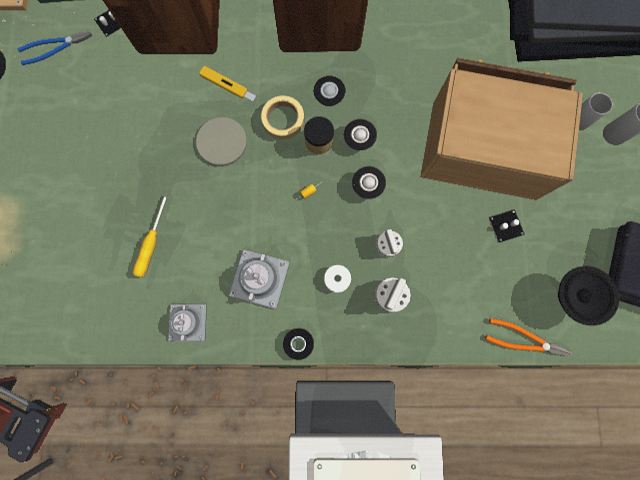

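View pics/scene1.png

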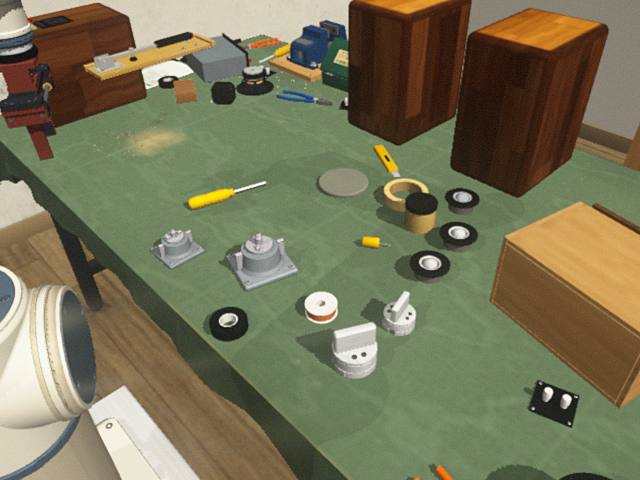

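Top view: candidate heads are the small one at (390,243), about 26 px or 56 mm across, and the large one at (393,295), about 34 px or 73 mm. Winders are the large one at (259,278), about 50 px or 110 mm, and the small one at (186,322). The white spool at (338,279) is the coil, and the black rings are tweeters or distractors. I choose the head at (390,243) and the winder at (259,278), and check both in one close crop.

```bash
python3 - <<'E'
from h import *
im=cv2.imread("pics/top1.png")[205:325,215:425]
cv2.imwrite("pics/c1.png",cv2.resize(im,(798,456),interpolation=cv2.INTER_CUBIC))
for n,u,v,z in [("head",390,243,28),("winder",259,278,12),("coil",338,279,22),("bighead",393,295,40),("smallwinder",186,322,10),("tweeter?",298,344,37),("t2",368,182,37)]: print(n,pt("top1",u,v,z).round())
E
```

```text
head [556. -62.  28.]
winder [481. 226.  12.]
coil [477.  53.  22.]
bighead [442. -62.  40.]
smallwinder [386. 383.  10.]
tweeter? [340. 139.  37.]
t2 [692. -16.  37.]
```

View pics/c1.png

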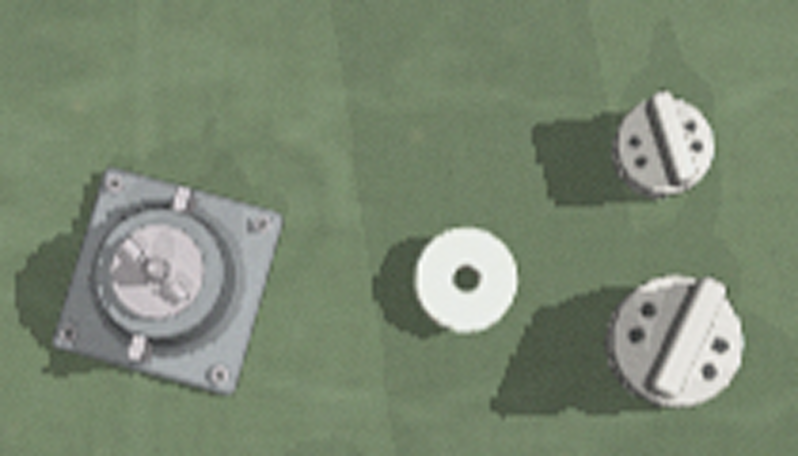

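The crop shows the small head with its bar running (660,98)-(683,180), which is about 16° in the world. The large winder's ribs are at (182,198) and (137,347), and its dogs are near (130,250) and (180,290). The choice holds. Next I go above the winder for a close look.

Emit:
{"name": "servo_tool", "arguments": {
  "commands": [
    [[0,0,0.71],[19,-34,6],100],
    [[0,0,0.71],[19,-34,6],100],
    [[0,0,0.71],[19,-34,6],100],
    [[0,0,0.71],[19,-34,6],100],
    [[0,0,0.71],[19,-34,6],100],
    [[0,0,0.71],[19,-34,6],100],
    [[0,0,0.71],[19,-34,6],100],
    [[0,0,0.71],[19,-34,6],100]
  ]
}}

```text
time_s: 0.9
position: [456.2, 224.0, 282.8]
tcp_rot: [-0.0, -0.135, 0.991, -0.0]
ft_force: [0.6, 0.5, 1.2]
opening: 88.0
grasp_force: 0.0
```

Emit:
{"name": "servo_tool", "arguments": {
  "commands": [
    [[0,0,0],[0,0,0],100],
    [[0,0,0],[0,0,0],100]
  ]
}}

```text
time_s: 1.1
position: [456.1, 225.0, 282.5]
tcp_rot: [-0.0, -0.133, 0.991, 0.0]
ft_force: [-0.6, 0.4, 0.3]
opening: 87.5
grasp_force: 0.0
```

```bash
python3 - <<'E'
from h import *
f=save("wrist","w1"); print({k:(v if k!="frame" else 0) for k,v in f.items()})
o=monitor.get_obs();print(o["time_s"],o["position"],o["tcp_rot"],o["joint_pos"],q(o["tcp_rot"]).as_matrix()[:,1])
print(px("w1",[481,226,58]),px("w1",[556,-62,28]))
E
```

```text
{'frame': 0, 'intrinsics': array([[331.412012  ,   0.        , 318.20096372],
       [  0.        , 331.412012  , 237.03437088],
       [  0.        ,   0.        ,   1.        ]]), 'T_tool_cam': array([[-2.04176880e-04,  9.53486270e-01,  3.01436380e-01,
         8.33993154e+01],
       [ 9.99998887e-01, -2.50850637e-04,  1.47082210e-03,
        -2.55499301e-01],
       [ 1.47802419e-03,  3.01436345e-01, -9.53485158e-01,
        -1.62798758e+02],
       [ 0.00000000e+00,  0.00000000e+00,  0.00000000e+00,
         1.00000000e+00]])}
1.15 [455.48750286 225.9402286  282.29020286] [-3.73835355e-04 -1.34172342e-01  9.90957936e-01  1.10278109e-04] [ 4.36804365e-01  1.80813439e-01  1.82439775e+00  4.77304738e-04
  1.13702964e+00 -1.40334914e+00] [-2.65918212e-01  9.63995541e-01  3.18878665e-04]
(np.float64(314.2052477226288), np.float64(225.47055138861293)) (np.float64(84.9185138019129), np.float64(216.49643609398373))
```

View pics/w1.png

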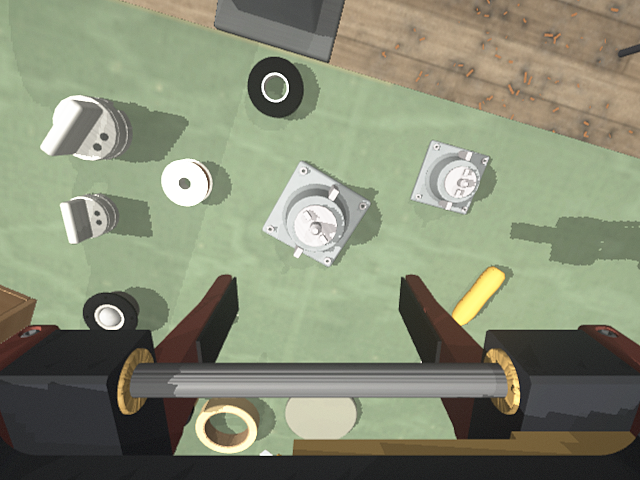

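The wrist view shows the large winder with its spindle near (317,228) and ribs near (334,195) and (299,253). The two heads are at (88,220) and (85,130), and the coil is at (186,182). I enlarge the winder to measure it.

```bash
python3 - <<'E'
from h import *
im=cv2.imread("pics/w1.png")[150:280,250:390]
cv2.imwrite("pics/c2.png",cv2.resize(im,None,fx=4.5,fy=4.5,interpolation=cv2.INTER_CUBIC))
E
```

```text
(no output)
```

View pics/c2.png

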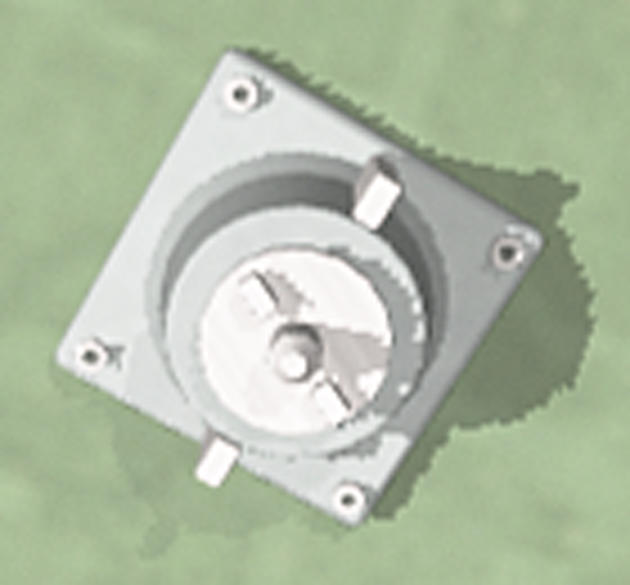

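Enlarged (×4.5, offset 250,150): pin nose at (293,362), flange centre about (300,343), dog tops at (262,294) and (335,400), rib tops at (378,200) and (217,460), and base corners at (230,55), (541,238), (360,523) and (60,360).

```bash
python3 - <<'E'
from h import *
P=lambda u,v,z:pt("w1",250+u/4.5,150+v/4.5,z)
a=lambda p,r:np.degrees(np.arctan2(*(p-r)[1::-1]))
print("pin",P(293,362,79),"flange",P(300,343,58))
d=P(262,294,66),P(335,400,66);print("dogs",(d[0]+d[1])/2,a(*d),np.linalg.norm(d[0]-d[1]))
r=P(378,200,45),P(217,460,45);print("ribs",(r[0]+r[1])/2,a(*r))
c=[P(*x,11) for x in [(230,55),(541,238),(360,523),(60,360)]];print("base",sum(c)/4,[a(c[i],c[i-1]) for i in range(4)],[np.linalg.norm(c[i]-c[i-1]) for i in range(4)])
E
```

```text
pin [480.75787113 227.29066503  79.        ] flange [481.12457132 229.1261443   58.        ]
dogs [480.23955707 228.63166551  66.        ] -131.2245769802033 34.88159541531676
ribs [482.37047757 228.03757299  45.        ] 164.33328158924803
base [481.19825097 228.18497218  11.        ] [np.float64(164.9718407294273), np.float64(75.13635124864496), np.float64(-14.725070465225274), np.float64(-104.90223939004859)] [np.float64(104.95839256060788), np.float64(105.42378143287205), np.float64(105.02964767769446), np.float64(105.97919629745972)]
```

Emit:
{"name": "servo_tool", "arguments": {
  "commands": [
    [[0,0,0],[10,-29,-2],100],
    [[0,0,0],[10,-29,-2],100],
    [[0,0,0],[10,-29,-2],100],
    [[0,0,0],[10,-29,-2],100],
    [[0,0,0],[10,-29,-2],100],
    [[0,0,0],[10,-29,-2],100],
    [[0,0,0],[10,-29,-2],100],
    [[0,0,0],[10,-29,-2],100]
  ]
}}

```text
time_s: 1.95
position: [555.8, -63.5, 261.7]
tcp_rot: [-0.001, -0.134, 0.991, 0.0]
ft_force: [0.1, 0.2, -0.4]
opening: 87.6
grasp_force: 0.0
```

Emit:
{"name": "servo_tool", "arguments": {
  "commands": [
    [[0,0,0],[0,0,0],100],
    [[0,0,0],[0,0,0],100]
  ]
}}

```text
time_s: 2.15
position: [555.4, -61.9, 262.6]
tcp_rot: [-0.0, -0.136, 0.991, 0.0]
ft_force: [-0.0, -0.1, 0.5]
opening: 87.4
grasp_force: 0.0
```

```bash
python3 - <<'E'
from h import *
save("wrist","w2"); o=monitor.get_obs();print(o["time_s"],o["position"],o["joint_pos"])
u,v=map(int,px("w2",[556,-62,43])); u=max(u,75);print(u,v)
im=cv2.imread("pics/w2.png")[v-60:v+60,u-75:u+75]
cv2.imwrite("pics/c3.png",cv2.resize(im,None,fx=4.5,fy=4.5,interpolation=cv2.INTER_CUBIC))
E
```

```text
2.2 [555.52109038 -62.11562776 262.68204346] [-1.32757341e-01  2.81166080e-01  1.74053151e+00  2.29650234e-04
  1.12007479e+00 -1.97640500e+00]
318 207
```

View pics/c3.png

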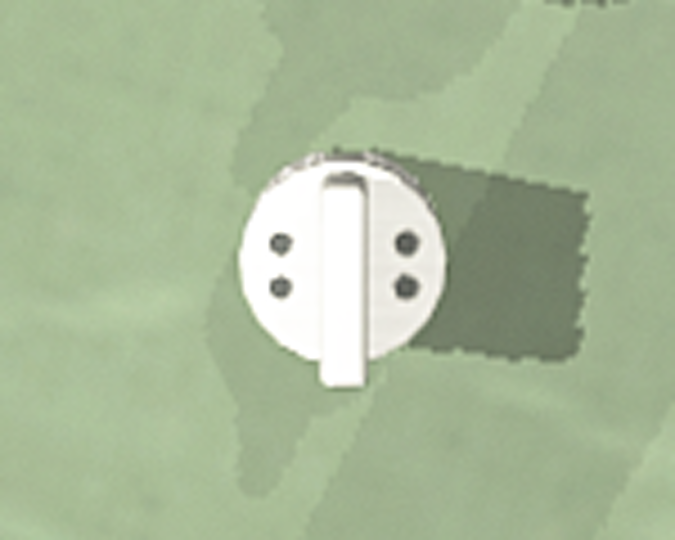

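The crop shows the bar vertical, so the closing line is already square to it. The hub centre is at (343,260) and the bar top runs (344,185)-(342,388).

```bash
python3 - <<'E'
from h import *
P=lambda u,v,z:pt("w2",243+u/4.5,147+v/4.5,z)
a=lambda p,r:np.degrees(np.arctan2(*(p-r)[1::-1]))
print(P(343,260,28),P(343,287,58),a(P(344,185,58),P(342,388,58)))
E
```

```text
[556.13895741 -61.20789894  28.        ] [556.6987187  -61.11166825  58.        ] -164.88209118346396
```

Emit:
{"name": "servo_tool", "arguments": {
  "commands": [
    [[0,0,0],[0.1,0.1,-5],100],
    [[0,0,0],[0.1,0.1,-10],100],
    [[0,0,0],[0.1,0.1,-14],100],
    [[0,0,0],[0.1,0.1,-18],100],
    [[0,0,0],[0.1,0.1,-21],100],
    [[0,0,0],[0.1,0.1,-23],100],
    [[0,0,0],[0.1,0.1,-23],100],
    [[0,0,0],[0.1,0.1,-23],100]
  ]
}}

```text
time_s: 3.0
position: [557.0, -62.2, 33.0]
tcp_rot: [-0.0, -0.135, 0.991, 0.0]
ft_force: [0.0, 0.2, 1.1]
opening: 87.6
grasp_force: 0.0
```

Emit:
{"name": "servo_tool", "arguments": {
  "commands": [
    [[0,0,0],[0,0,0],0],
    [[0,0,0],[0,0,0],0],
    [[0,0,0],[0,0,0],0],
    [[0,0,0],[0,0,0],0],
    [[0,0,0],[0,0,0],0],
    [[0,0,0],[0,0,0],0],
    [[0,0,0],[0,0,0],0],
    [[0,0,0],[0,0,0],0]
  ]
}}

```text
time_s: 3.8
position: [556.8, -63.1, 32.6]
tcp_rot: [-0.0, -0.135, 0.991, 0.0]
ft_force: [0.2, 0.3, 1.2]
opening: 27.5
grasp_force: 0.0
```

Emit:
{"name": "servo_tool", "arguments": {
  "commands": [
    [[0,0,0],[0,0,0],0],
    [[0,0,0],[0,0,0],0],
    [[0,0,0],[0,0,0],0],
    [[0,0,0],[0,0,0],0],
    [[0,0,0],[0,0,0],0]
  ]
}}

```text
time_s: 4.3
position: [556.6, -62.9, 32.5]
tcp_rot: [-0.0, -0.135, 0.991, 0.0]
ft_force: [-0.4, 1.1, -0.9]
opening: 11.9
grasp_force: 30.0
```

Emit:
{"name": "servo_tool", "arguments": {
  "commands": [
    [[0,0,0],[0,0,2],0],
    [[0,0,0],[0,0,5],0],
    [[0,0,0],[0,0,9],0],
    [[0,0,0],[0,0,13],0],
    [[0,0,0],[0,0,13],0],
    [[0,0,0],[0,0,13],0]
  ]
}}

```text
time_s: 4.9
position: [556.9, -63.2, 162.9]
tcp_rot: [0.001, -0.135, 0.991, -0.0]
ft_force: [-0.9, -0.2, -3.7]
opening: 11.8
grasp_force: 30.0
```

Emit:
{"name": "servo_tool", "arguments": {
  "commands": [
    [[0,0,0.1],[-2,5,0],0],
    [[0,0,0.2],[-3,10,0],0],
    [[0,0,0.3],[-4,15,0],0],
    [[0,0,0.4],[-6,20,0],0],
    [[0,0,0.5],[-7,25,0],0],
    [[0,0,0.6],[-7.6,28,0],0],
    [[0,0,0.6],[-7.6,29.1,0],0],
    [[0,0,0.6],[-7.6,29.1,0],0]
  ]
}}

```text
time_s: 5.7
position: [479.6, 228.8, 160.8]
tcp_rot: [-0.001, -0.422, 0.906, -0.0]
ft_force: [-0.8, 0.2, -3.0]
opening: 11.5
grasp_force: 30.0
```

Emit:
{"name": "servo_tool", "arguments": {
  "commands": [
    [[0,0,0],[0,0,0],0],
    [[0,0,0],[0,0,0],0]
  ]
}}

```text
time_s: 5.9
position: [480.7, 226.3, 161.9]
tcp_rot: [-0.001, -0.42, 0.907, -0.0]
ft_force: [0.4, -0.1, -3.3]
opening: 11.8
grasp_force: 30.0
```

```bash
python3 - <<'E'
from h import *
save("wrist","w3"); o=monitor.get_obs();print(o["time_s"],o["position"],o["joint_pos"],o["ft_force"],o["torque"])
p=o["position"]; R3=q(o["tcp_rot"]).as_matrix(); y=R3[:,1];print(np.degrees(np.arctan2(y[1],y[0])))
for n,z in [("bartop",25.5),("hubtop",-4.5),("under",-32.5)]: print(n,px("w3",p+np.array([0,0,z])))
print("pin",px("w3",[481,228.2,79]))
for s in (-26,26): print(px("w3",p+R3[:,0]*s+[0,0,25.5]))
cv2.imwrite("pics/c4.png",cv2.resize(cv2.imread("pics/w3.png")[180:480,170:470],None,fx=2,fy=2,interpolation=cv2.INTER_CUBIC))
E
```

```text
5.95 [480.89555154 226.33873662 162.10559189] [ 4.17641082e-01  3.70423086e-01  1.88157512e+00 -2.87880552e-04
  8.90744880e-01 -2.02073265e+00] [ 0.86000575 -0.22584866 -2.34715912] [0.06526253 0.02135959 0.04285295]
139.7188937721998
bartop (np.float64(318.6253376249093), np.float64(318.9063202505252))
hubtop (np.float64(318.60822134815174), np.float64(290.07989403379946))
under (np.float64(318.59643237193296), np.float64(270.22545618182477))
pin (np.float64(320.01332034075176), np.float64(246.51092482849458))
(np.float64(318.60461413607203), np.float64(365.22171957681394))
(np.float64(318.6482464484739), np.float64(267.7068663446505))
```

View pics/c4.png

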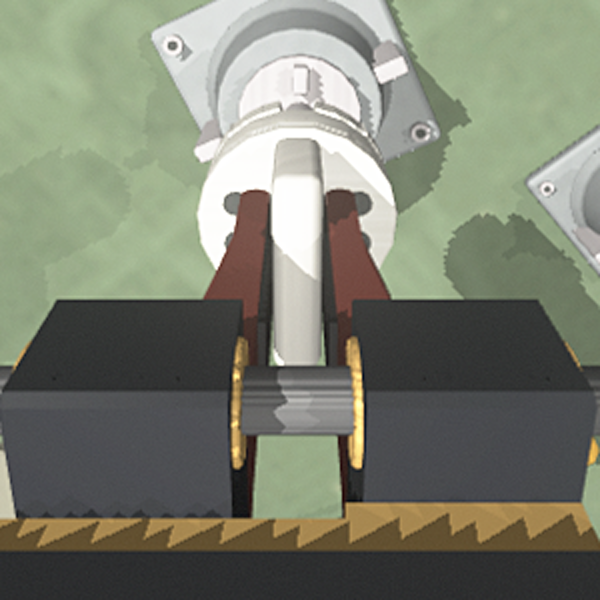

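The crop shows the bar and hub centred laterally at u about 318.6, exactly as predicted, so the wrist camera has no lateral bias. The near dog at (302,80) lies in line with the bar. I descend to just above the pin.

Emit:
{"name": "servo_tool", "arguments": {
  "commands": [
    [[0,0,0],[0,0.15,-2],0],
    [[0,0,0],[0,0.15,-3.5],0],
    [[0,0,0],[0,0.15,-4.5],0],
    [[0,0,0],[0,0.15,-4.5],0],
    [[0,0,0],[0,0.15,-4.5],0],
    [[0,0,0],[0,0.15,-4.5],0]
  ]
}}

```text
time_s: 6.55
position: [481.5, 229.4, 118.3]
tcp_rot: [0.001, -0.421, 0.907, -0.0]
ft_force: [-0.3, 0.3, -2.5]
opening: 11.5
grasp_force: 30.0
```

Emit:
{"name": "servo_tool", "arguments": {
  "commands": [
    [[0,0,0],[0,0,0],0],
    [[0,0,0],[0,0,0],0],
    [[0,0,0],[0,0,0],0]
  ]
}}

```text
time_s: 6.85
position: [481.0, 229.6, 117.9]
tcp_rot: [0.0, -0.422, 0.907, -0.0]
ft_force: [-0.8, -0.1, -2.5]
opening: 11.7
grasp_force: 30.0
```

```bash
python3 - <<'E'
from h import *
for i in range(3):
    grab_frame("top"); o=monitor.get_obs();print(o["time_s"],o["position"],o["ft_force"],o["torque"])
E
```

```text
6.9 [480.91594614 229.5460552  117.85006861] [-0.04404348 -0.19878386 -4.16705301] [0.05228501 0.09280609 0.0458164 ]
6.95 [480.87061226 229.55016849 117.76396311] [-0.03781513  0.32337097 -3.78447095] [ 0.09289259  0.05110455 -0.00097722]
7.0 [480.87269498 229.49921135 117.73046024] [-0.13987197 -0.66481306 -1.93917811] [0.06401407 0.04179086 0.01270954]
```

Emit:
{"name": "servo_tool", "arguments": {
  "commands": [
    [[0,0,0],[0,-0.13,0],0],
    [[0,0,0],[0,-0.13,-0.3],0],
    [[0,0,0],[0,-0.13,-0.6],0],
    [[0,0,0],[0,-0.13,-0.8],0],
    [[0,0,0],[0,-0.13,-1.0],0],
    [[0,0,0],[0,-0.13,-1.0],0]
  ]
}}

```text
time_s: 7.6
position: [480.6, 228.0, 107.2]
tcp_rot: [-0.0, -0.422, 0.907, -0.0]
ft_force: [-0.4, -0.1, -2.7]
opening: 12.1
grasp_force: 30.0
```

Emit:
{"name": "servo_tool", "arguments": {
  "commands": [
    [[0,0,0],[0,0,0],0],
    [[0,0,0],[0,0,-0.2],0],
    [[0,0,0],[0,0,-0.2],0]
  ]
}}

```text
time_s: 7.9
position: [480.8, 228.1, 105.5]
tcp_rot: [-0.0, -0.422, 0.907, -0.0]
ft_force: [-0.4, -0.4, -3.3]
opening: 11.9
grasp_force: 30.0
```

Emit:
{"name": "servo_tool", "arguments": {
  "commands": [
    [[0,0,0],[0,0,-0.2],0],
    [[0,0,0],[0,0,-0.4],0],
    [[0,0,0],[0,0,-0.4],0]
  ]
}}

```text
time_s: 8.2
position: [480.6, 228.0, 101.3]
tcp_rot: [-0.0, -0.422, 0.907, -0.0]
ft_force: [-0.2, 0.5, -3.1]
opening: 11.9
grasp_force: 30.0
```

Emit:
{"name": "servo_tool", "arguments": {
  "commands": [
    [[0,0,0],[0,0,-0.1],0],
    [[0,0,0],[0,0,-0.2],0],
    [[0,0,0],[0,0,-0.2],0],
    [[0,0,0],[0,0,-0.2],0]
  ]
}}

```text
time_s: 8.6
position: [480.8, 228.1, 99.6]
tcp_rot: [0.0, -0.422, 0.907, -0.0]
ft_force: [-0.2, -0.4, -4.1]
opening: 11.9
grasp_force: 30.0
```

Emit:
{"name": "servo_tool", "arguments": {
  "commands": [
    [[0,0,0],[0,0,-0.1],0],
    [[0,0,0],[0,0,-0.2],0],
    [[0,0,0],[0,0,-0.2],0],
    [[0,0,0],[0,0,-0.2],0]
  ]
}}

```text
time_s: 9.0
position: [480.8, 228.1, 97.6]
tcp_rot: [-0.0, -0.422, 0.907, -0.0]
ft_force: [-0.1, -0.5, -3.6]
opening: 11.6
grasp_force: 30.0
```

Emit:
{"name": "servo_tool", "arguments": {
  "commands": [
    [[0,0,0],[0,0,-0.1],0],
    [[0,0,0],[0,0,-0.2],0],
    [[0,0,0],[0,0,-0.2],0]
  ]
}}

```text
time_s: 9.3
position: [480.8, 228.1, 95.4]
tcp_rot: [-0.0, -0.421, 0.907, 0.0]
ft_force: [-0.2, 0.3, -2.6]
opening: 12.0
grasp_force: 30.0
```

Emit:
{"name": "servo_tool", "arguments": {
  "commands": [
    [[0,0,0],[0,0,-0.1],0],
    [[0,0,0],[0,0,-0.2],0],
    [[0,0,0],[0,0,-0.2],0]
  ]
}}

```text
time_s: 9.6
position: [480.8, 228.1, 93.4]
tcp_rot: [-0.0, -0.421, 0.907, -0.0]
ft_force: [0.1, -0.3, -3.7]
opening: 11.8
grasp_force: 30.0
```

Emit:
{"name": "servo_tool", "arguments": {
  "commands": [
    [[0,0,0],[0,0,-0.1],0],
    [[0,0,0],[0,0,-0.2],0],
    [[0,0,0],[0,0,-0.2],0]
  ]
}}

```text
time_s: 9.9
position: [480.7, 228.1, 91.4]
tcp_rot: [-0.0, -0.421, 0.907, 0.0]
ft_force: [-0.4, 0.0, -3.6]
opening: 11.9
grasp_force: 30.0
```

Emit:
{"name": "servo_tool", "arguments": {
  "commands": [
    [[0,0,0],[0,0,-0.06],0],
    [[0,0,0],[0,0,-0.06],0],
    [[0,0,0],[0,0,-0.06],0]
  ]
}}

```text
time_s: 10.2
position: [480.8, 228.1, 91.0]
tcp_rot: [0.0, -0.422, 0.907, -0.0]
ft_force: [0.7, -0.1, -3.6]
opening: 11.9
grasp_force: 30.0
```

Emit:
{"name": "servo_tool", "arguments": {
  "commands": [
    [[0,0,-0.05],[0,0,0],0],
    [[0,0,-0.1],[0,0,0],0],
    [[0,0,-0.15],[0,0,0],0],
    [[0,0,-0.2],[0,0,0],0],
    [[0,0,-0.25],[0,0,0],0],
    [[0,0,-0.3],[0,0,0],0],
    [[0,0,-0.3],[0,0,0],0]
  ]
}}

```text
time_s: 10.9
position: [481.0, 228.1, 91.1]
tcp_rot: [0.0, -0.281, 0.96, -0.0]
ft_force: [0.7, -0.8, -3.8]
opening: 11.6
grasp_force: 30.0
```

```bash
cat > s.py <<'E'
from h import *
o=monitor.get_obs(); y=q(o["tcp_rot"]).as_matrix()[:,1]
print(o["time_s"],o["position"].round(2),"bar",np.degrees(np.arctan2(y[1],y[0]))-90,o["ft_force"].round(1),o["torque"].round(3))
E
python3 s.py
```

```text
10.9 [480.99 228.07  91.05] bar 32.66370419720785 [ 0.7 -0.8 -3.8] [-0.051 -0.076  0.125]
```

Emit:
{"name": "servo_tool", "arguments": {
  "commands": [
    [[0,0,-0.06],[0,0,0],0],
    [[0,0,-0.12],[0,0,0],0],
    [[0,0,-0.18],[0,0,0],0],
    [[0,0,-0.24],[0,0,0],0],
    [[0,0,-0.3],[0,0,0],0],
    [[0,0,-0.36],[0,0,0],0],
    [[0,0,-0.42],[0,0,0],0],
    [[0,0,-0.42],[0,0,0],0]
  ]
}}

```text
time_s: 11.7
position: [481.0, 228.1, 91.1]
tcp_rot: [0.0, -0.075, 0.997, -0.0]
ft_force: [1.0, -0.0, -3.4]
opening: 11.9
grasp_force: 30.0
```

Emit:
{"name": "servo_tool", "arguments": {
  "commands": [
    [[0,0,-0.06],[0,0,0],0],
    [[0,0,-0.12],[0,0,0],0],
    [[0,0,-0.18],[0,0,0],0],
    [[0,0,-0.24],[0,0,0],0],
    [[0,0,-0.3],[0,0,0],0],
    [[0,0,-0.36],[0,0,0],0],
    [[0,0,-0.36],[0,0,0],0]
  ]
}}

```text
time_s: 12.4
position: [480.9, 228.1, 91.0]
tcp_rot: [0.0, 0.104, 0.995, -0.0]
ft_force: [0.2, -1.2, -3.1]
opening: 11.8
grasp_force: 30.0
```

```bash
python3 s.py
```

```text
12.4 [480.93 228.08  91.04] bar -11.917147419087442 [ 0.2 -1.2 -3.1] [-0.234 -0.158  0.111]
```

Emit:
{"name": "servo_tool", "arguments": {
  "commands": [
    [[0,0,-0.03],[0,0,0],0],
    [[0,0,-0.05],[0,0,0],0],
    [[0,0,-0.05],[0,0,0],0],
    [[0,0,-0.05],[0,0,0],0]
  ]
}}

```text
time_s: 12.8
position: [480.9, 228.1, 91.0]
tcp_rot: [0.0, 0.129, 0.992, 0.0]
ft_force: [1.3, -1.9, -2.6]
opening: 11.6
grasp_force: 30.0
```

```bash
python3 s.py
```

```text
12.8 [480.93 228.12  91.04] bar -14.846585218769007 [ 1.3 -1.9 -2.6] [-0.375 -0.261  0.116]
```

Emit:
{"name": "servo_tool", "arguments": {
  "commands": [
    [[0,0,-0.03],[0,0,0],0],
    [[0,0,-0.03],[0,0,0],0],
    [[0,0,-0.03],[0,0,0],0]
  ]
}}

```text
time_s: 13.1
position: [480.9, 228.1, 91.0]
tcp_rot: [0.0, 0.144, 0.99, 0.0]
ft_force: [1.9, -2.6, -2.0]
opening: 11.9
grasp_force: 30.0
```

```bash
python3 s.py
```

```text
13.1 [480.91 228.1   91.03] bar -16.60449218124839 [ 1.9 -2.6 -2. ] [-0.405 -0.258  0.112]
```

Emit:
{"name": "servo_tool", "arguments": {
  "commands": [
    [[0,0,-0.03],[0,0,0],0],
    [[0,0,-0.03],[0,0,0],0],
    [[0,0,-0.03],[0,0,0],0]
  ]
}}

```text
time_s: 13.4
position: [480.9, 228.1, 91.0]
tcp_rot: [0.0, 0.159, 0.987, 0.0]
ft_force: [1.1, -1.9, -2.7]
opening: 12.0
grasp_force: 30.0
```

```bash
python3 s.py
```

```text
13.4 [480.91 228.1   91.04] bar -18.32986349647821 [ 1.1 -1.9 -2.7] [-0.509 -0.306  0.126]
```

Emit:
{"name": "servo_tool", "arguments": {
  "commands": [
    [[0,0,-0.03],[0,0,0],0],
    [[0,0,-0.03],[0,0,0],0],
    [[0,0,-0.03],[0,0,0],0]
  ]
}}

```text
time_s: 13.7
position: [480.9, 228.1, 91.0]
tcp_rot: [0.0, 0.174, 0.985, 0.0]
ft_force: [1.9, -2.3, -2.9]
opening: 11.6
grasp_force: 30.0
```

```bash
python3 s.py
```

```text
13.7 [480.87 228.12  91.02] bar -20.048426339686998 [ 1.9 -2.3 -2.9] [-0.526 -0.356  0.154]
```

```bash
python3 - <<'E'
from h import *
save("wrist","w4"); 
cv2.imwrite("pics/c5.png",cv2.resize(cv2.imread("pics/w4.png")[160:380,200:440],None,fx=2.7,fy=2.7,interpolation=cv2.INTER_CUBIC))
E
```

```text
(no output)
```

View pics/c5.png

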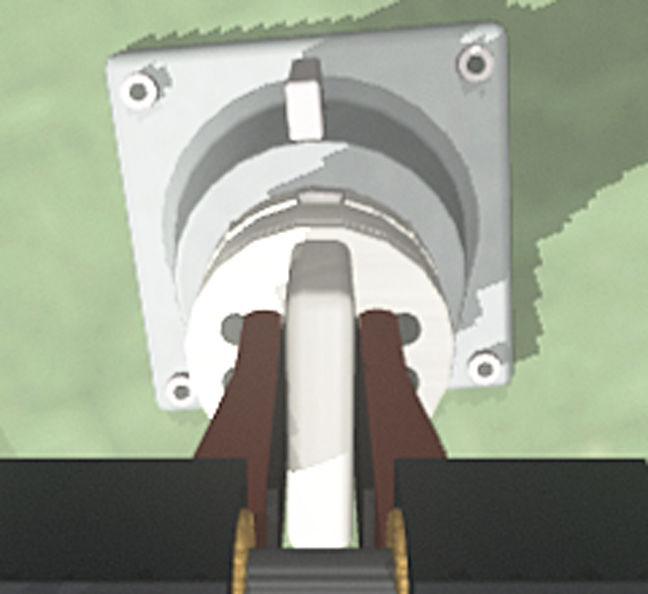

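The crop shows the bar (x about 320) turned about 5° past the rib (305,110). That fits the slot's play with the dogs at the stop. I back off 2–3° within the play, then release and lift.

Emit:
{"name": "servo_tool", "arguments": {
  "commands": [
    [[0,0,0.03],[0,0,0],0],
    [[0,0,0.05],[0,0,0],0],
    [[0,0,0.05],[0,0,0],0]
  ]
}}

```text
time_s: 14.05
position: [480.5, 228.3, 90.9]
tcp_rot: [-0.0, 0.149, 0.989, 0.0]
ft_force: [0.8, -0.7, -2.7]
opening: 12.0
grasp_force: 30.0
```

Emit:
{"name": "servo_tool", "arguments": {
  "commands": [
    [[0,0,0],[0,0,0],60],
    [[0,0,0],[0,0,0],60],
    [[0,0,0],[0,0,0],60],
    [[0,0,0],[0,0,0],60],
    [[0,0,0],[0,0,0],60],
    [[0,0,0],[0,0,0],60]
  ]
}}

```text
time_s: 14.65
position: [480.9, 228.1, 91.0]
tcp_rot: [0.0, 0.149, 0.989, 0.0]
ft_force: [-0.2, 0.3, 0.0]
opening: 52.0
grasp_force: 0.0
```

Emit:
{"name": "servo_tool", "arguments": {
  "commands": [
    [[0,0,0],[0,0,1],60],
    [[0,0,0],[0,0,3],60],
    [[0,0,0],[0,0,6],60],
    [[0,0,0],[0,0,10],60],
    [[0,0,0],[0,0,14],60],
    [[0,0,0],[0,0,18],60],
    [[0,0,0],[0,0,18],60],
    [[0,0,0],[0,0,18],60]
  ]
}}

```text
time_s: 15.45
position: [481.2, 228.3, 272.4]
tcp_rot: [0.001, 0.149, 0.989, 0.001]
ft_force: [-0.7, -0.6, -0.8]
opening: 52.8
grasp_force: 0.0
```

```bash
python3 - <<'E'
from h import *
save("wrist","w5");save("scene","s5")
o=monitor.get_obs();print(o["time_s"],o["position"],o["ft_force"])
a=cv2.resize(cv2.imread("pics/w5.png")[150:300,230:410],(480,400),interpolation=cv2.INTER_CUBIC)
b=cv2.resize(cv2.imread("pics/s5.png")[190:310,200:320],(300,300),interpolation=cv2.INTER_CUBIC)
b=cv2.copyMakeBorder(b,0,100,0,0,cv2.BORDER_CONSTANT)
cv2.imwrite("pics/c6.png",np.hstack([a,b]))
E
```

```text
15.55 [480.05025666 227.79318517 270.17739611] [ 0.16058913  0.68192915 -0.01721054]
```

View pics/c6.png

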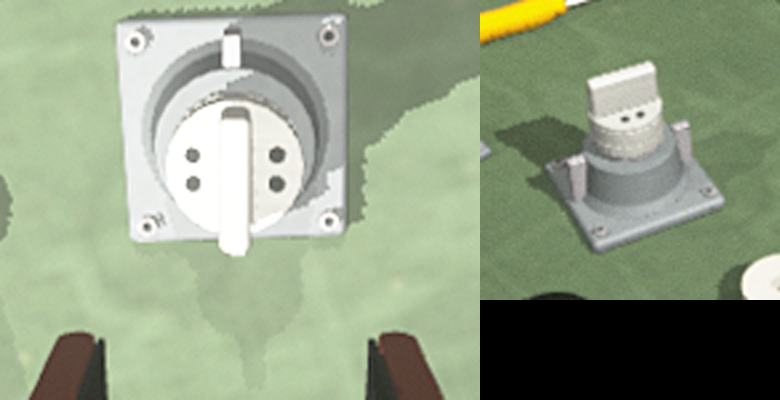

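The head sits upright and flush on the flange, with its bar within about 3° of the ribs, and the gripper is clear. I hand the job in.

```bash
python3 -c "
from station import workorder
print(workorder.finish_job())"
```

```text
the job is handed in; nothing more can be done
None
```

The smaller drive head is fully home on the larger winder and released, with its bar about 3° from the ribs. The spindle stop was judged from the bar running about 5° past the ribs, not felt as a clear torque rise. I handed the job in at about 15.6 s; the hand-in returned no verdict.

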